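# Pack the stacked sharpening stones into their boxes

## Robot

A 6-joint arm with a two-finger parallel gripper is mounted at the origin on the work surface. World frame = base frame: x ahead of the robot, y to its left, z up, the work surface at z = 0. Lengths are in mm, angles in degrees, forces in N, time in s.
With the tool pointing down it reaches from about 275 to 775 mm from the base axis. Payload 14.6 kg.
Tool frame: the origin (TCP) lies midway between the tips of the shut fingers; the grasp point (between the pads) lies 19 mm behind it (robot.pinch_z is the distance from the TCP to the grasp point, in mm); z points along the fingers, y is the line along which they close (so a half turn about z gives the same grasp; the last joint's range is limited). The gripper opens to 85 mm and grips with 20 to 120 N. Pads are 22 mm wide; open, the fingers measure 114 mm over their backs; the gripper's body (76 mm by 85 mm) begins 54 mm behind the grasp point. The pads swing forward as they close: fully open they stand 13 mm farther back than shut.
Start: joints at [56.82, 15.075, -2.767, 72.158, 0, 81.102], TCP at [215.899, 478.556, 231.278] pointing down, gripper open.
Joint ranges: [-151.79, 151.79], [-50.71, 97.33], [-67.44, 78.34], [-121.81, 120.89], [-77.56, 73.72], [-180, 180]. Speed limits (degrees/s): [108.29, 108.29, 147.25, 159.86, 180, 180].

## Interface

Orientations are given as a 3x3 rotation matrix whose columns are the frame's x, y, z axes.
In Python, from cell import robot, grab_frame, ticket, look_for, silhouettes, pinpoint gives the robot as it stands. The module is installed in compiled form; this text tells all that it offers.
- The arm moves only by the shell command python3 -m jog 'ROWS' [FORCE]. ROWS is text: rows parted by semicolons, each of 7 numbers parted by spaces: the shift along the tool's x, y, z in m, then the turn, a rotation vector about the tool's x, y, z in degrees, then the gripper command: -1 is fully open, 1 is shut, values between are in proportion. In form: dx dy dz wx wy wz jaw; .... A call has 1 to 20 rows; each row is the pose to reach, as a shift and turn from the pose commanded when the call began, along the tool's axes at that moment; what a row does not reach only later rows make up. A row lasts 1/12 s, in which the tool goes at most 41.7 mm and 7.16 degrees, less where a joint would pass 70% of its speed; a pose out of reach is approached as far as the arm can. A call with a gripper value outside its range is refused whole. The fingers move at their own pace and stop on an object; FORCE is the grip in N (left out, the last holds). Time passes only in rows, so rows that repeat a pose let the fingers close. It gives the time, the measured TCP pose, the force, the opening and the grip force at its end, in the units of the state.
- robot.observe(): the state, without advancing time (a new reading comes with each control period).
- grab_frame(name): name is "side" or "top" or "wrist"; returns a dict with "color" (480x640x3 uint8, blue, green, red), "camera_matrix" (3x3 intrinsics, pixels), "extrinsics" (4x4, takes a point from camera to world coordinates); the wrist camera has in their place "T_tool_cam" (4x4, takes a point from camera to tool coordinates, whose origin is the TCP and whose axes are the flange's). Camera axes: x right, y up, looking along -z (the intrinsics and any distortion apply to the point x, -y, -z); pixel columns grow to the right and rows downward; lengths in mm; the calibration is good to about 2 mm. A picture is of the moment at which its call begins: read the wrist's pose just before it. There is no depth.
- ticket.sign_off(): hands the job in; it is judged then, once.
Trained networks look in the newest picture that a camera, given by its name, has taken for a name from the list of things; names that differ only in an ending like _2 or _b are one class to them, and where a whole thing is asked for, a point or a joint stands for the part that bears it (a point fixed in the world has none). Each returns a list of dicts, best first, with "p" (0 to 1); they miss things now and then, are a little off and sometimes report something else, mostly with a low value. They report only what shows in the picture. A call takes as long as a camera call. They do not tell look-alikes from the thing itself.
- look_for(camera, target): "position" ([x, y, z] in mm, in world coordinates, good to about 4 mm: the middle of the surface that is visible of it).
- silhouettes(camera, target): "region" (480x640 bool, what is visible of it).
- pinpoint(camera, target): "position" ([x, y, z] in mm, in world coordinates, good to about 4 mm: a listed point, or the origin of a listed thing).
The state is a dict: "time": time; "qpos": joint angles; "dq": joint speeds; "effort": joint torques, N m; "tcp_pos": TCP position; "tool_rot": TCP orientation; "contact_force": force on the tool from outside, world axes, zero at the start; "ft_torque": the same for the moment, N m; "gripper_width": finger opening in mm; "grip_force": force on a finger pad.
Only numpy, scipy, OpenCV 4.12 (cv2) and the standard library are available. Lean on these libraries where they do the work, as an engineer would, in place of code of your own. Each camera call takes 0.05 s, during which the arm holds its last target. There are 200 camera calls.

## Task

Take the two criss-cross stacks of sharpening stones apart and lay each stone flat in the open retail box bottom whose liner and end labels have its colour, fully down between the walls. The stones are brittle: set each one down gently, never let one fall. At the end all five lie in their boxes, released.

Things in the scene. Friction and masses are not known exactly. Their poses are not given: they have to be found in the camera images.
- charcoal_stone: The charcoal-black sharpening stone, a bar 130 (x) x 42 (y) x 30 mm (z, up), 0.29 to 0.45 kg, small round stamp on top. Origin: centre of its underside. Grip it across its 42 mm width. At the start the five stones lie flat, criss-cross, in a stack of three and one of two (undersides 0, 30, 60 mm over the table), each turned 50 to 70 degrees from the one below, whose ends stick out.
- green_stone: The green sharpening stone, a bar 130 (x) x 42 (y) x 30 mm (z, up), 0.29 to 0.45 kg, small round stamp on top. Origin: centre of its underside. Grip it across its 42 mm width. At the start the five stones lie flat, criss-cross, in a stack of three and one of two (undersides 0, 30, 60 mm over the table), each turned 50 to 70 degrees from the one below, whose ends stick out.
- cream_stone: The cream-yellow sharpening stone, a bar 130 (x) x 42 (y) x 30 mm (z, up), 0.29 to 0.45 kg, small round stamp on top. Origin: centre of its underside. Grip it across its 42 mm width. At the start the five stones lie flat, criss-cross, in a stack of three and one of two (undersides 0, 30, 60 mm over the table), each turned 50 to 70 degrees from the one below, whose ends stick out.
- orange_stone: The brick-orange sharpening stone, a bar 130 (x) x 42 (y) x 30 mm (z, up), 0.29 to 0.45 kg, small round stamp on top. Origin: centre of its underside. Grip it across its 42 mm width. At the start the five stones lie flat, criss-cross, in a stack of three and one of two (undersides 0, 30, 60 mm over the table), each turned 50 to 70 degrees from the one below, whose ends stick out.
- blue_stone: The blue sharpening stone, a bar 130 (x) x 42 (y) x 30 mm (z, up), 0.29 to 0.45 kg, small round stamp on top. Origin: centre of its underside. Grip it across its 42 mm width. At the start the five stones lie flat, criss-cross, in a stack of three and one of two (undersides 0, 30, 60 mm over the table), each turned 50 to 70 degrees from the one below, whose ends stick out.
- charcoal_box: The fixed open box bottom for the charcoal-black stone: brown board, inside floor and end labels charcoal-black. Outside 154 (x) x 66 (y) x 16 mm high, inside 146 x 58, floor 3 mm thick. Each long wall has a thumb notch 56 mm long at its middle, down to 5 mm above the table. Origin: centre of its underside, on the table. The stone lies along its x, either way round.
- green_box: The fixed open box bottom for the green stone: brown board, inside floor and end labels green. Outside 154 (x) x 66 (y) x 16 mm high, inside 146 x 58, floor 3 mm thick. Each long wall has a thumb notch 56 mm long at its middle, down to 5 mm above the table. Origin: centre of its underside, on the table. The stone lies along its x, either way round.
- cream_box: The fixed open box bottom for the cream-yellow stone: brown board, inside floor and end labels cream-yellow. Outside 154 (x) x 66 (y) x 16 mm high, inside 146 x 58, floor 3 mm thick. Each long wall has a thumb notch 56 mm long at its middle, down to 5 mm above the table. Origin: centre of its underside, on the table. The stone lies along its x, either way round.
- orange_box: The fixed open box bottom for the brick-orange stone: brown board, inside floor and end labels brick-orange. Outside 154 (x) x 66 (y) x 16 mm high, inside 146 x 58, floor 3 mm thick. Each long wall has a thumb notch 56 mm long at its middle, down to 5 mm above the table. Origin: centre of its underside, on the table. The stone lies along its x, either way round.
- blue_box: The fixed open box bottom for the blue stone: brown board, inside floor and end labels blue. Outside 154 (x) x 66 (y) x 16 mm high, inside 146 x 58, floor 3 mm thick. Each long wall has a thumb notch 56 mm long at its middle, down to 5 mm above the table. Origin: centre of its underside, on the table. The stone lies along its x, either way round.
There are look-alikes about, which are no part of the job. Leave any pink look-alike of the cream_box alone.

How it is judged (in metres and radians):
At the end, for the whole second after the job is handed in: Each of the five stones lies at rest in the box of its own colour: centre within 16 mm of the box's centre, underside on the box floor (less than 7 mm above the table), lying level within 0.06 rad and along the box within 0.3 rad (horizontal distance between charcoal_stone and charcoal_box below 0.016 m and z of charcoal_stone in the frame of charcoal_box below 0.007 m and angle between each of charcoal_stone, green_stone, cream_stone, orange_stone, blue_stone's own z axis and vertical below 0.06 rad and angle between the x axis of charcoal_stone and the x axis of charcoal_box, either way round below 0.3 rad and linear speed of each of charcoal_stone, green_stone, cream_stone, orange_stone, blue_stone below 0.02 m/s and angular speed of each of charcoal_stone, green_stone, cream_stone, orange_stone, blue_stone below 0.2 rad/s and horizontal distance between green_stone and green_box below 0.016 m and z of green_stone in the frame of green_box below 0.007 m and angle between the x axis of green_stone and the x axis of green_box, either way round below 0.3 rad and horizontal distance between cream_stone and cream_box below 0.016 m and z of cream_stone in the frame of cream_box below 0.007 m and angle between the x axis of cream_stone and the x axis of cream_box, either way round below 0.3 rad and horizontal distance between orange_stone and orange_box below 0.016 m and z of orange_stone in the frame of orange_box below 0.007 m and angle between the x axis of orange_stone and the x axis of orange_box, either way round below 0.3 rad and horizontal distance between blue_stone and blue_box below 0.016 m and z of blue_stone in the frame of blue_box below 0.007 m and angle between the x axis of blue_stone and the x axis of blue_box, either way round below 0.3 rad); the robot touches nothing.
It fails at once if the charcoal-black stone is dropped or knocked down: it falls faster than 0.7 m/s (about 25 mm of free fall) while the fingers do not touch it (contact force between charcoal_stone and the fingers below 0.3 N and linear speed of charcoal_stone above 0.7 m/s).
It fails at once if the green stone is dropped or knocked down: it falls faster than 0.7 m/s (about 25 mm of free fall) while the fingers do not touch it (contact force between green_stone and the fingers below 0.3 N and linear speed of green_stone above 0.7 m/s).
It fails at once if the cream-yellow stone is dropped or knocked down: it falls faster than 0.7 m/s (about 25 mm of free fall) while the fingers do not touch it (contact force between cream_stone and the fingers below 0.3 N and linear speed of cream_stone above 0.7 m/s).
It fails at once if the brick-orange stone is dropped or knocked down: it falls faster than 0.7 m/s (about 25 mm of free fall) while the fingers do not touch it (contact force between orange_stone and the fingers below 0.3 N and linear speed of orange_stone above 0.7 m/s).
It fails at once if the blue stone is dropped or knocked down: it falls faster than 0.7 m/s (about 25 mm of free fall) while the fingers do not touch it (contact force between blue_stone and the fingers below 0.3 N and linear speed of blue_stone above 0.7 m/s).
It also fails if it takes over 128 s, if anything falls off the work surface, if the arm or the gripper's body presses on something with over 40 N, if the wrist force passes 120 N, or if a joint passes its speed limit or range.

## Working session

There is one attempt and no reset: what is moved stays moved. The work goes in short steps, Python scripts to look and compute and a shell command to move; the robot and the scene stay as the last step left them, time stands still between calls to the robot, and variables do not carry over. Pictures are saved under pics/ and viewed, at most 14 in all, crops included, and the job is handed in when it is done.

```bash
mkdir -p pics; ls
python3 - <<'E'
from cell import robot, grab_frame
import cv2
for n in ("top","side"):
    f=grab_frame(n); cv2.imwrite(f"pics/{n}0.png",f["color"]); print(n,f["camera_matrix"].round(1).tolist(),f["extrinsics"].round(3).tolist(),[k for k in f])
s=robot.observe(); print(s["tcp_pos"],s["tool_rot"],s["gripper_width"],robot.pinch_z)
E
```

```text
pics
top [[595.3, 0.0, 313.9], [0.0, 595.3, 242.0], [0.0, 0.0, 1.0]] [[0.018, 0.997, -0.078, 347.639], [-1.0, 0.018, -0.001, -9.416], [0.0, 0.078, 0.997, 1400.457], [0.0, 0.0, 0.0, 1.0]] ['color', 'camera_matrix', 'extrinsics']
side [[449.9, 0.0, 321.7], [0.0, 449.9, 237.0], [0.0, 0.0, 1.0]] [[0.858, 0.327, -0.396, 30.74], [-0.514, 0.576, -0.636, -641.704], [0.02, 0.749, 0.662, 725.468], [0.0, 0.0, 0.0, 1.0]] ['color', 'camera_matrix', 'extrinsics']
[215.75273564 478.36192389 230.86760204] [[-9.11547450e-01  4.11194558e-01 -5.30331305e-04]
 [ 4.11194867e-01  9.11547137e-01 -7.73472883e-04]
 [ 1.65374143e-04 -9.23126745e-04 -9.99999560e-01]] 85.31959470172214 18.700000000000003
```

View pics/top0.png

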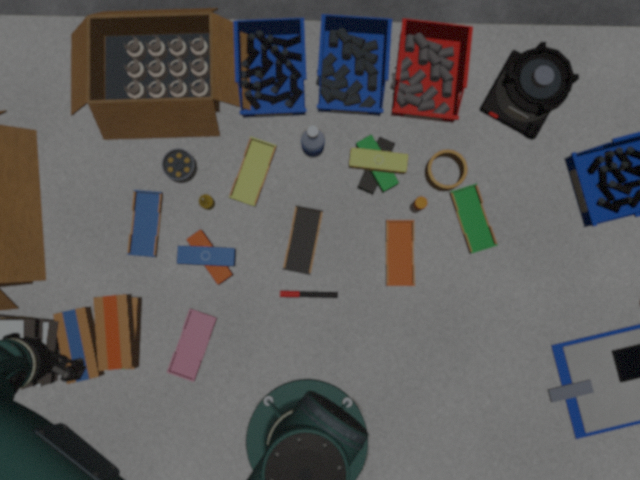

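View pics/side0.png

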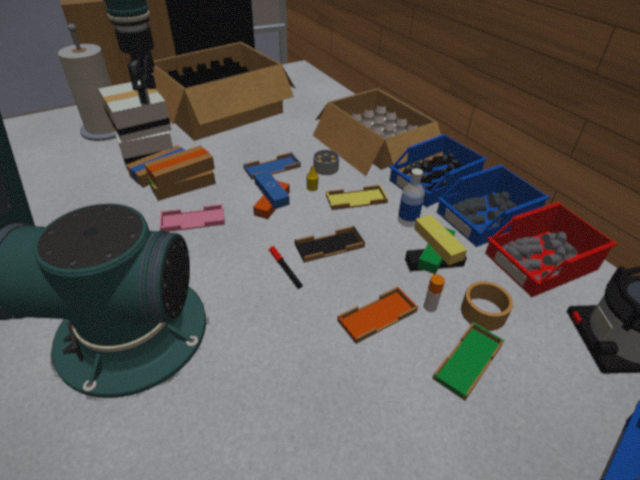

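The top view shows the boxes: cream at (253,172), blue (145,223), charcoal (303,239), orange (399,252), green (473,218). The three-stack is at (378,162), cream over green over charcoal. The two-stack is at (206,257), blue over orange. Look-alikes: the pink box at (192,344) for cream_box, the striped blocks at (75,340) and (118,332) and the blue and red bins at the top for the stones. I choose the open trays with brown walls and the stacked bars. Next I'll measure.

```bash
cat > h.py <<'E'
import numpy as np, cv2
from scipy.optimize import minimize
from cell import robot, grab_frame, silhouettes
def proj(P,K,E):
    c=(np.asarray(P,float)-E[:3,3])@E[:3,:3]
    p=np.c_[c[:,0],-c[:,1],-c[:,2]]@K.T
    return p[:,:2]/p[:,2:]
def back(uv,z,K,E):
    d=np.linalg.inv(K)@[uv[0],uv[1],1]; d=E[:3,:3]@[d[0],-d[1],-d[2]]
    return E[:3,3]+d*(z-E[2,3])/d[2]
def corners(x,y,a,z0,dim):
    c,s=np.cos(a),np.sin(a); L,W,H=dim
    return [[x+c*i*L/2-s*j*W/2,y+s*i*L/2+c*j*W/2,z0+k*H] for i in(-1,1) for j in(-1,1) for k in(0,1)]
def hull(pose,z0,dim,K,E,S=4):
    m=np.zeros((480*S,640*S),np.uint8)
    h=cv2.convexHull((proj(corners(*pose,z0,dim),K,E)*S+S/2).astype(np.float32))
    cv2.fillConvexPoly(m,np.round(h).astype(np.int32),255)
    return cv2.resize(m,(640,480),interpolation=cv2.INTER_AREA)/255.
def fit(mask,z0,dim,K,E,occ=None):
    mask=mask.astype(float); v=1 if occ is None else 1-occ
    mask=mask*v
    (u,w),_,_=cv2.minAreaRect(np.argwhere(mask>.5)[:,::-1].astype(np.float32))
    p0=back((u,w),z0+dim[2],K,E)
    def f(q):
        m=hull((q[0],q[1],q[2]/100),z0,dim,K,E)*v
        return 1-np.minimum(m,mask).sum()/np.maximum(m,mask).sum()
    a0=min(range(0,314,20),key=lambda a:f((p0[0],p0[1],a)))
    x0=np.array([p0[0],p0[1],a0])
    r=None
    for st in (12,4):
        r=minimize(f,x0,method="Nelder-Mead",options=dict(initial_simplex=x0+np.vstack([np.zeros(3),st*np.eye(3)]),xatol=.1,fatol=1e-4)); x0=r.x
    return np.array([r.x[0],r.x[1],r.x[2]/100]),1-r.fun
ST=(130,42,30); BX=(154,66,16)
E
cat > m.py <<'E'
from h import *
import json
f=grab_frame("top"); K,E=f["camera_matrix"],f["extrinsics"]; out={}
ov=f["color"].copy()
def do(n,z0,dim,occ=None):
    for i,r in enumerate(silhouettes("top",n)[:2]):
        m=r["region"]; 
        if r["p"]<.3 or m.sum()<80: continue
        p,s=fit(m,z0,dim,K,E,occ)
        print(n,round(r["p"],2),m.sum(),p[:2].round(1),"deg",round(np.degrees(p[2]),1),"IoU",round(s,3))
        h=cv2.convexHull(proj(corners(*p,z0,dim),K,E).astype(np.float32)); cv2.polylines(ov,[h.round().astype(int)],1,(255,0,255),1)
        if i==0: out[n]=p.tolist(); q=p
    return hull(q,z0,dim,K,E)
for c in "charcoal green cream orange blue".split(): do(c+"_box",0,BX)
c=do("cream_stone",60,ST); g=do("green_stone",30,ST,c); do("charcoal_stone",0,ST,np.maximum(c,g))
b=do("blue_stone",30,ST); do("orange_stone",0,ST,b)
json.dump(out,open("pose.json","w"))
cv2.imwrite("pics/fit.png",cv2.resize(ov[110:400,110:510],(800,580)))
E
python3 m.py
```

```text
charcoal_box 0.77 1907 [461.8  19.5] deg 169.9 IoU 0.971
green_box 0.81 1909 [ 519.5 -379.7] deg 18.6 IoU 0.954
green_box 0.71 1886 [493.  391.1] deg -3.7 IoU 0.943
cream_box 0.64 2048 [213.2 270.5] deg 161.9 IoU 0.955
cream_box 0.63 1873 [621.  141.1] deg 161.8 IoU 0.96
orange_box 0.9 1914 [ 434.1 -208.6] deg 1.7 IoU 0.957
blue_box 0.76 1926 [493.6 390.9] deg -3.5 IoU 0.955
cream_stone 0.72 1222 [ 637.8 -147.2] deg 84.6 IoU 0.958
cream_stone 0.36 1882 [604.8 136.5] deg 159.2 IoU 0.666
green_stone 0.76 605 [ 637.3 -147.7] deg 30.8 IoU 0.915
charcoal_stone 0.77 454 [ 639.2 -147.1] deg 158.6 IoU 0.868
charcoal_stone 0.64 1135 [419.  243.2] deg 88.8 IoU 0.951
blue_stone 0.8 1078 [418.1 237.4] deg 89.1 IoU 0.928
orange_stone 0.93 610 [417.  234.8] deg 37.0 IoU 0.91
orange_stone 0.62 623 [ 645.2 -150.6] deg 29.6 IoU 0.511
```

View pics/fit.png

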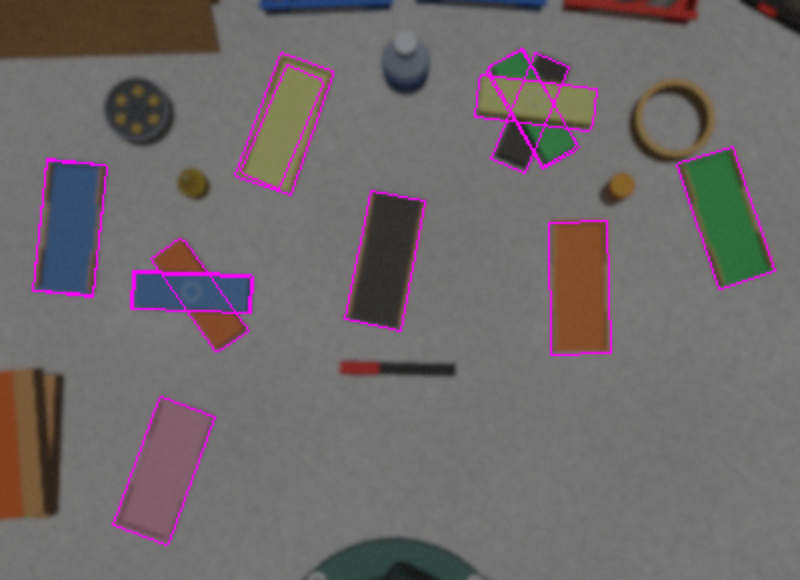

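```bash
cat > go.py <<'E'
# go.py x y ang(deg of stone long axis) : shift/turn in tool axes so tool x lies along the stone axis
import sys,numpy as np
from cell import robot
from scipy.spatial.transform import Rotation as R
s=robot.observe(); T=np.array(s["tool_rot"]); p=np.array(s["tcp_pos"])
x,y,a=map(float,sys.argv[1:4]); z=float(sys.argv[4]) if len(sys.argv)>4 else p[2]
print("now",p.round(1),"yaw",round(np.degrees(np.arctan2(T[1,0],T[0,0])),1),"q6",round(s["qpos"][5],1),"q1",round(s["qpos"][0],1),"t",s["time"],"w",round(s["gripper_width"],1))
print("shift m",((np.array([x,y,z])-p)@T/1000).round(4))
for k in (0,180):
    b=np.radians(a+k); c,n=np.cos(b),np.sin(b)
    G=np.array([[c,n,0],[n,-c,0],[0,0,-1.]])
    print("turn",k,np.degrees(R.from_matrix(T.T@G).as_rotvec()).round(2))
E
python3 go.py 637.8 -147.2 84.6
```

```text
now [215.9 478.5 231.3] yaw 155.7 q6 81.1 q1 56.8 t 0.65 w 85.8
shift m [-0.6419 -0.3968  0.    ]
turn 0 [-0.    0.   71.12]
turn 180 [  -0.     -0.   -108.88]
```

The crop shows the outlines sitting on the five trays, with the pink one left out, and on both stacks: cream tray (283,122), blue tray (70,228), cream stone (536,100), blue stone (192,291). I'll start with the blue stone, since it's nearest.

```bash
python3 go.py 418 237.4 89.1 160
```

```text
now [215.9 478.5 231.3] yaw 155.7 q6 81.1 q1 56.8 t 0.65 w 85.8
shift m [-0.2834 -0.1367  0.0713]
turn 0 [-0.    0.   66.62]
turn 180 [  -0.     -0.   -113.38]
```

```bash
python3 -m jog '-0.283 -0.137 0.071 0 0 66.6 -1;-0.283 -0.137 0.071 0 0 66.6 -1;-0.283 -0.137 0.071 0 0 66.6 -1;-0.283 -0.137 0.071 0 0 66.6 -1;-0.283 -0.137 0.071 0 0 66.6 -1;-0.283 -0.137 0.071 0 0 66.6 -1;-0.283 -0.137 0.071 0 0 66.6 -1;-0.283 -0.137 0.071 0 0 66.6 -1;-0.283 -0.137 0.071 0 0 66.6 -1;-0.283 -0.137 0.071 0 0 66.6 -1;-0.283 -0.137 0.071 0 0 66.6 -1;-0.283 -0.137 0.071 0 0 66.6 -1;-0.283 -0.137 0.071 0 0 66.6 -1' 60
cat > w.py <<'E'
# w.py name z0 kind: fit a thing in the wrist picture
from h import *
import sys
def wrist(name,z0,dim,save=None):
    s=robot.observe(); f=grab_frame("wrist"); T=np.eye(4); T[:3,:3]=s["tool_rot"]; T[:3,3]=s["tcp_pos"]
    E=T@f["T_tool_cam"]; K=f["camera_matrix"]; ov=f["color"].copy()
    for r in silhouettes("wrist",name)[:2]:
        if r["p"]<.3 or r["region"].sum()<500: continue
        p,q=fit(r["region"],z0,dim,K,E)
        print("wrist",name,round(r["p"],2),p[:2].round(1),"deg",round(np.degrees(p[2]),1),"IoU",round(q,3))
        cv2.polylines(ov,[cv2.convexHull(proj(corners(*p,z0,dim),K,E).astype(np.float32)).round().astype(int)],1,(255,0,255),1)
    if save: cv2.imwrite(save,ov)
if __name__=="__main__":
    wrist(sys.argv[1],float(sys.argv[2]),BX if "box" in sys.argv[1] else ST,sys.argv[3] if len(sys.argv)>3 else None)
E
python3 w.py blue_stone 30 pics/w1.png; python3 go.py 418 237.4 89.1 39
```

```text
time: 1.73
tcp_pos: [417.4, 237.6, 160.4]
tool_rot: [[0.013, 1.0, 0.0], [1.0, -0.013, 0.0], [0.0, 0.0, -1.0]]
contact_force: [0.3, 0.6, -0.2]
gripper_width: 85.4
grip_force: 0.0
wrist blue_stone 0.64 [418.6 238.2] deg 88.7 IoU 0.985
now [417.3 237.6 160.4] yaw 89.2 q6 110.7 q1 19.9 t 1.8333 w 85.5
shift m [-0.0002  0.0007  0.1214]
turn 0 [ 0.01 -0.    0.13]
turn 180 [ 1.0000e-02  1.0000e-02 -1.7987e+02]
```

View pics/w1.png

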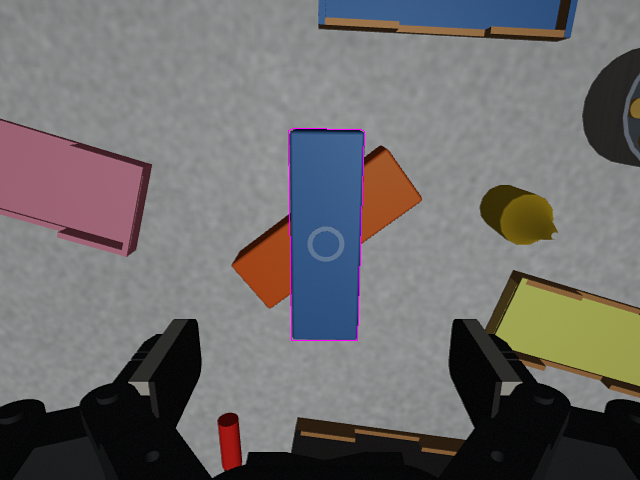

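The wrist picture shows the blue stone at (326,235), squarely between the fingers, with the orange one under it. This agrees with the top fit to about 1 mm.

```bash
python3 -m jog '0.001 0 0.04 0 0 0 -1;0.001 0 0.075 0 0 0 -1;0.001 0 0.1 0 0 0 -1;0.001 0 0.115 0 0 0 -1;0.001 0 0.122 0 0 0 -1;0.001 0 0.127 0 0 0 -1;0.001 0 0.127 0 0 0 -1;0.001 0 0.127 0 0 0 1;0.001 0 0.127 0 0 0 1;0.001 0 0.127 0 0 0 1;0.001 0 0.127 0 0 0 1;0.001 0 0.127 0 0 0 1;0.001 0 0.127 0 0 0 1;0.001 0 0.127 0 0 0 1;0.001 0 0.127 0 0 0 1' 60; python3 go.py 493.6 390.9 -3.5 90
```

```text
time: 3.08
tcp_pos: [418.0, 238.5, 34.2]
tool_rot: [[0.015, 1.0, 0.001], [1.0, -0.015, 0.001], [0.001, 0.001, -1.0]]
contact_force: [-1.5, 0.1, 10.7]
gripper_width: 40.9
grip_force: 61.0
now [418.  238.5  34.2] yaw 89.1 q6 110.9 q1 20.0 t 3.0833 w 40.9
shift m [ 0.1536  0.0733 -0.0556]
turn 0 [ 3.000e-02 -9.000e-02  9.261e+01]
turn 180 [ 9.000e-02  3.000e-02 -8.739e+01]
```

```bash
python3 -m jog '0 0 -0.01 0 0 0 1;0 0 -0.03 0 0 0 1;0 0 -0.06 0 0 0 1;0 0 -0.086 0 0 0 1;0.012 0.006 -0.086 0 0 -6 1;0.024 0.012 -0.086 0 0 -12 1;0.036 0.018 -0.086 0 0 -18 1;0.048 0.024 -0.086 0 0 -24 1;0.06 0.03 -0.086 0 0 -30 1;0.072 0.036 -0.086 0 0 -36 1;0.084 0.042 -0.086 0 0 -42 1;0.096 0.048 -0.086 0 0 -48 1;0.108 0.053 -0.086 0 0 -54 1;0.12 0.058 -0.086 0 0 -61 1;0.132 0.063 -0.086 0 0 -68 1;0.144 0.068 -0.086 0 0 -75 1;0.15 0.071 -0.086 0 0 -82 1;0.154 0.073 -0.086 0 0 -87.4 1;0.154 0.073 -0.086 0 0 -87.4 1'; python3 go.py 493.6 390.9 -3.5 6;python3 w.py blue_stone 117 pics/w2.png; python3 w.py blue_box 0
```

```text
time: 4.67
tcp_pos: [493.0, 391.7, 118.9]
tool_rot: [[-0.998, 0.056, -0.0], [0.056, 0.998, -0.0], [0.0, -0.0, -1.0]]
contact_force: [-1.0, -0.2, -4.3]
gripper_width: 40.9
grip_force: 62.6
now [493.  391.7 118.9] yaw 176.8 q6 34.3 q1 31.1 t 4.6667 w 40.9
shift m [-0.0007 -0.0007  0.1129]
turn 0 [ 4.000e-02 -2.000e-02 -1.797e+02]
turn 180 [-0.01 -0.02  0.3 ]
wrist blue_stone 0.95 [495.3 392.3] deg -3.8 IoU 0.9
wrist blue_box 0.7 [362.2 400.6] deg -3.9 IoU 0.255
```

View pics/w2.png

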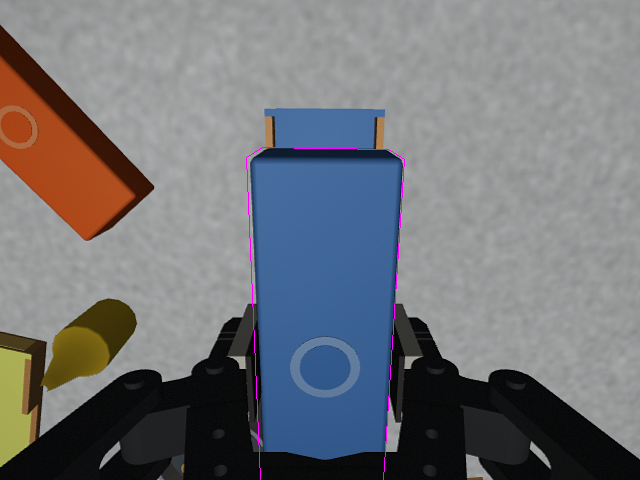

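The stone (325,300) hangs level and is lined up with the blue tray, whose end shows at (325,130). Lowering it.

```bash
python3 -m jog '-0.001 -0.001 0.02 0 0 0 1;-0.001 -0.001 0.05 0 0 0 1;-0.001 -0.001 0.075 0 0 0 1;-0.001 -0.001 0.09 0 0 0 1;-0.001 -0.001 0.098 0 0 0 1;-0.001 -0.001 0.104 0 0 0 1;-0.001 -0.001 0.108 0 0 0 1;-0.001 -0.001 0.11 0 0 0 1;-0.001 -0.001 0.111 0 0 0 1;-0.001 -0.001 0.112 0 0 0 1;-0.001 -0.001 0.112 0 0 0 1'
```

```text
time: 5.78
tcp_pos: [494.1, 390.3, 7.7]
tool_rot: [[-0.998, 0.061, 0.001], [0.061, 0.998, 0.0], [-0.001, 0.0, -1.0]]
contact_force: [-0.5, 0.6, -4.3]
gripper_width: 41.1
grip_force: 62.4
```

```bash
python3 -m jog '0 0 0.0005 0 0 0 1;0 0 0.001 0 0 0 1;0 0 0.001 0 0 0 1;0 0 0.001 0 0 0 -1;0 0 0.001 0 0 0 -1;0 0 0.001 0 0 0 -1;0 0 0.001 0 0 0 -1;0 0 0.001 0 0 0 -1;0 0 0.001 0 0 0 -1;0 0 0 0 0 0 -1;0 0 -0.03 0 0 0 -1;0 0 -0.07 0 0 0 -1;0 0 -0.11 0 0 0 -1;0 0 -0.15 0 0 0 -1;0 0 -0.15 0 0 0 -1'; python3 w.py blue_stone 3 ; python3 go.py 417 234.8 37 155
```

```text
time: 7.03
tcp_pos: [496.1, 391.5, 165.1]
tool_rot: [[-0.998, 0.061, 0.009], [0.061, 0.998, 0.005], [-0.008, 0.006, -1.0]]
contact_force: [0.6, 0.5, 0.2]
gripper_width: 85.4
grip_force: 0.0
wrist blue_stone 0.67 [496.3 391.1] deg -4.0 IoU 0.98
now [494.5 390.5 158.9] yaw 176.5 q6 34.4 q1 30.9 t 7.1333 w 85.4
shift m [ 0.0679 -0.1602  0.0034]
turn 0 [ 2.3000e-01 -6.0000e-02  1.3952e+02]
turn 180 [  0.05   0.18 -40.48]
```

Blue is in its box to within 2–3 mm. Orange is next.

```bash
python3 -m jog '0.068 -0.16 0.003 0 0 -40.5 -1;0.068 -0.16 0.003 0 0 -40.5 -1;0.068 -0.16 0.003 0 0 -40.5 -1;0.068 -0.16 0.003 0 0 -40.5 -1;0.068 -0.16 0.003 0 0 -40.5 -1;0.068 -0.16 0.003 0 0 -40.5 -1;0.068 -0.16 0.003 0 0 -40.5 -1;0.068 -0.16 0.003 0 0 -40.5 -1;0.068 -0.16 0.003 0 0 -40.5 -1;0.068 -0.16 0.003 0 0 -40.5 -1'; python3 w.py orange_stone 0;  python3 go.py 417 234.8 37 4
```

```text
time: 7.97
tcp_pos: [416.2, 234.8, 153.8]
tool_rot: [[-0.799, -0.601, -0.001], [-0.601, 0.799, -0.0], [0.001, 0.0, -1.0]]
contact_force: [-0.4, 0.4, 0.7]
gripper_width: 85.1
grip_force: 0.0
wrist orange_stone 0.73 [418.2 235.8] deg 36.6 IoU 0.985
now [416.2 234.8 154. ] yaw -143.0 q6 -17.3 q1 19.6 t 8.0667 w 85.0
shift m [-0.0007 -0.0005  0.15  ]
turn 0 [-5.0000e-02 -2.0000e-02  1.7998e+02]
turn 180 [ 0.01 -0.03 -0.02]
```

```bash
python3 -m jog '-0.001 0 0.04 0 0 0 -1;-0.001 0 0.08 0 0 0 -1;-0.001 0 0.115 0 0 0 -1;-0.001 0 0.135 0 0 0 -1;-0.001 0 0.145 0 0 0 -1;-0.001 0 0.15 0 0 0 -1;-0.001 0 0.15 0 0 0 -1;-0.001 0 0.15 0 0 0 1;-0.001 0 0.15 0 0 0 1;-0.001 0 0.15 0 0 0 1;-0.001 0 0.15 0 0 0 1;-0.001 0 0.15 0 0 0 1;-0.001 0 0.15 0 0 0 1;-0.001 0 0.15 0 0 0 1;-0.001 0 0.148 0 0 0 1;-0.001 0 0.13 0 0 0 1;-0.001 0 0.1 0 0 0 1;-0.001 0 0.06 0 0 0 1;-0.001 0 0.02 0 0 0 1' 60; python3 go.py 434.1 -208.6 1.7 140
```

```text
time: 9.65
tcp_pos: [416.0, 234.8, 135.7]
tool_rot: [[-0.798, -0.602, -0.002], [-0.602, 0.798, -0.001], [0.002, 0.001, -1.0]]
contact_force: [2.0, 1.0, -2.6]
gripper_width: 41.4
grip_force: 61.8
now [416.  234.8 135.7] yaw -143.0 q6 -17.4 q1 19.6 t 9.65 w 41.4
shift m [ 0.2525 -0.3649 -0.0041]
turn 0 [ 1.3000e-01  0.0000e+00 -1.4468e+02]
turn 180 [ 0.   -0.1  35.32]
```

```bash
python3 -m jog '0.005 -0.008 -0.004 0 0 0 1;0.018 -0.026 -0.004 0 0 2 1;0.036 -0.052 -0.004 0 0 4 1;0.054 -0.078 -0.004 0 0 7 1;0.072 -0.104 -0.004 0 0 10 1;0.09 -0.13 -0.004 0 0 13 1;0.108 -0.156 -0.004 0 0 16 1;0.126 -0.182 -0.004 0 0 19 1;0.144 -0.208 -0.004 0 0 22 1;0.162 -0.234 -0.004 0 0 25 1;0.18 -0.26 -0.004 0 0 28 1;0.198 -0.286 -0.004 0 0 31 1;0.216 -0.312 -0.004 0 0 33 1;0.234 -0.338 -0.004 0 0 35.3 1;0.247 -0.356 -0.004 0 0 35.3 1;0.2525 -0.365 -0.004 0 0 35.3 1;0.2525 -0.365 -0.004 0 0 35.3 1;0.2525 -0.365 -0.004 0 0 35.3 1'; python3 go.py 434.1 -208.6 1.7 7;python3 w.py orange_stone 132 pics/w3.png; python3 w.py orange_box 0
```

```text
time: 11.15
tcp_pos: [434.8, -208.0, 137.9]
tool_rot: [[-1.0, -0.029, -0.001], [-0.029, 1.0, 0.001], [0.001, 0.001, -1.0]]
contact_force: [0.5, -0.2, -4.2]
gripper_width: 41.0
grip_force: 62.0
now [ 434.8 -208.   137.9] yaw -178.3 q6 -37.0 q1 -35.3 t 11.15 w 41.0
shift m [ 0.0006 -0.0007  0.1309]
turn 0 [-6.0000e-02 -8.0000e-02  1.7998e+02]
turn 180 [ 0.05 -0.04 -0.02]
wrist orange_stone 0.91 [ 435.4 -206.9] deg 1.3 IoU 0.923
wrist orange_box 0.72 [ 301.6 -211.3] deg 1.8 IoU 0.215
```

View pics/w3.png

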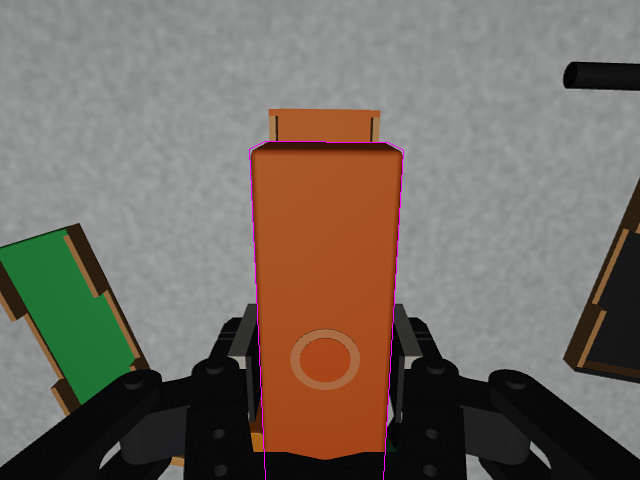

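The orange stone (325,300) hangs over its tray, whose end shows at (325,126), and both are in line. Lowering and releasing.

```bash
python3 -m jog '0.001 -0.001 0.03 0 0 0 1;0.001 -0.001 0.065 0 0 0 1;0.001 -0.001 0.09 0 0 0 1;0.001 -0.001 0.107 0 0 0 1;0.001 -0.001 0.117 0 0 0 1;0.001 -0.001 0.123 0 0 0 1;0.001 -0.001 0.127 0 0 0 1;0.001 -0.001 0.129 0 0 0 1;0.001 -0.001 0.13 0 0 0 1;0.001 -0.001 0.131 0 0 0 1;0.001 -0.001 0.1315 0 0 0 1;0.001 -0.001 0.1315 0 0 0 1'
python3 -m jog '0 0 0.0005 0 0 0 1;0 0 0.001 0 0 0 1;0 0 0.001 0 0 0 -1;0 0 0.001 0 0 0 -1;0 0 0.001 0 0 0 -1;0 0 0.001 0 0 0 -1;0 0 0.001 0 0 0 -1;0 0 0.001 0 0 0 -1;0 0 0 0 0 0 -1;0 0 -0.03 0 0 0 -1;0 0 -0.07 0 0 0 -1;0 0 -0.11 0 0 0 -1;0 0 -0.15 0 0 0 -1;0 0 -0.19 0 0 0 -1;0 0 -0.19 0 0 0 -1;0 0 -0.19 0 0 0 -1'; python3 w.py orange_stone 3 ; python3 go.py 637.8 -147.2 84.6 200
```

```text
time: 12.35
tcp_pos: [434.6, -209.4, 8.2]
tool_rot: [[-1.0, -0.03, 0.001], [-0.03, 1.0, -0.001], [-0.001, -0.001, -1.0]]
contact_force: [-5.0, 4.0, 18.6]
gripper_width: 41.0
grip_force: 64.7
time: 13.68
tcp_pos: [435.1, -210.0, 198.7]
tool_rot: [[-1.0, -0.03, 0.003], [-0.03, 1.0, -0.002], [-0.003, -0.002, -1.0]]
contact_force: [-1.3, 0.3, -1.1]
gripper_width: 85.1
grip_force: 0.0
wrist orange_stone 0.96 [ 434.8 -208.5] deg 1.2 IoU 0.978
now [ 433.9 -209.2  196.2] yaw -178.3 q6 -37.2 q1 -35.4 t 13.7833 w 85.2
shift m [-0.2056  0.0558 -0.0039]
turn 0 [-1.000e-02 -5.000e-02  9.712e+01]
turn 180 [ 5.000e-02 -1.000e-02 -8.288e+01]
```

```bash
python3 -m jog '-0.03 0.01 -0.004 0 0 7 -1;-0.06 0.016 -0.004 0 0 14 -1;-0.09 0.024 -0.004 0 0 21 -1;-0.12 0.032 -0.004 0 0 28 -1;-0.15 0.04 -0.004 0 0 35 -1;-0.18 0.05 -0.004 0 0 42 -1;-0.206 0.056 -0.004 0 0 49 -1;-0.206 0.056 -0.004 0 0 56 -1;-0.206 0.056 -0.004 0 0 63 -1;-0.206 0.056 -0.004 0 0 70 -1;-0.206 0.056 -0.004 0 0 77 -1;-0.206 0.056 -0.004 0 0 84 -1;-0.206 0.056 -0.004 0 0 91 -1;-0.206 0.056 -0.004 0 0 97 -1;-0.206 0.056 -0.004 0 0 97 -1;-0.206 0.056 -0.004 0 0 97 -1'; python3 w.py cream_stone 60 pics/w4.png; python3 go.py 637.8 -147.2 84.6 64
```

```text
time: 15.12
tcp_pos: [638.0, -147.1, 199.4]
tool_rot: [[0.089, 0.996, -0.002], [0.996, -0.089, 0.001], [0.001, -0.002, -1.0]]
contact_force: [-0.4, 0.0, -0.9]
gripper_width: 85.3
grip_force: 0.0
wrist cream_stone 0.92 [ 639.3 -147.2] deg 84.3 IoU 0.983
now [ 638.2 -147.2  200. ] yaw 84.9 q6 75.0 q1 -20.1 t 15.2167 w 85.3
shift m [-1.00e-04 -2.00e-04  1.36e-01]
turn 0 [-0.07 -0.02  0.31]
turn 180 [ 3.0000e-02 -1.1000e-01 -1.7969e+02]
```

View pics/w4.png

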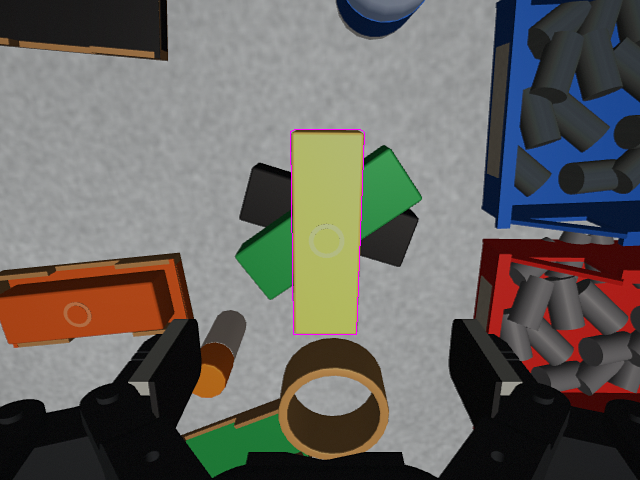

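The cream stone (328,232) is squarely between the open fingers, over green (330,225) and charcoal (330,215). The orange stone lies in its tray at (90,310). Gripping cream.

```bash
python3 -m jog '0 0.001 0.04 0 0 0.3 -1;0 0.001 0.08 0 0 0.3 -1;0 0.001 0.105 0 0 0.3 -1;0 0.001 0.122 0 0 0.3 -1;0 0.001 0.131 0 0 0.3 -1;0 0.001 0.136 0 0 0.3 -1;0 0.001 0.136 0 0 0.3 -1;0 0.001 0.136 0 0 0.3 1;0 0.001 0.136 0 0 0.3 1;0 0.001 0.136 0 0 0.3 1;0 0.001 0.136 0 0 0.3 1;0 0.001 0.136 0 0 0.3 1;0 0.001 0.136 0 0 0.3 1;0 0.001 0.136 0 0 0.3 1;0 0.001 0.134 0 0 0.3 1;0 0.001 0.12 0 0 0.3 1;0 0.001 0.09 0 0 0.3 1;0 0.001 0.05 0 0 0.3 1;0 0.001 0.01 0 0 0.3 1;0 0.001 0 0 0 0.3 1' 60; python3 go.py 621 141.1 161.8 200
```

```text
time: 16.88
tcp_pos: [640.8, -147.7, 207.1]
tool_rot: [[0.097, 0.995, 0.007], [0.995, -0.097, -0.002], [-0.002, 0.007, -1.0]]
contact_force: [0.9, -0.5, -3.7]
gripper_width: 40.9
grip_force: 62.4
now [ 640.8 -147.7  207.1] yaw 84.4 q6 75.5 q1 -20.1 t 16.8833 w 40.9
shift m [ 0.2855 -0.0478  0.0063]
turn 0 [  0.26   0.34 -77.37]
turn 180 [  0.36  -0.28 102.63]
```

```bash
python3 -m jog '0.008 -0.001 0 0 0 -3 1;0.028 -0.004 0 0 0 -8 1;0.054 -0.008 0 0 0 -14 1;0.08 -0.012 0 0 0 -21 1;0.106 -0.017 0 0 0 -28 1;0.132 -0.021 0 0 0 -35 1;0.158 -0.025 0 0 0 -42 1;0.184 -0.03 0 0 0 -49 1;0.21 -0.034 0 0 0 -56 1;0.236 -0.038 0 0 0 -63 1;0.26 -0.042 0 0 0 -70 1;0.276 -0.044 0 0 0 -75 1;0.285 -0.046 0 0 0 -77.4 1;0.285 -0.046 0 0 0 -77.4 1;0.285 -0.046 0.03 0 0 -77.4 1;0.285 -0.046 0.065 0 0 -77.4 1;0.285 -0.046 0.065 0 0 -77.4 1;0.285 -0.046 0.065 0 0 -77.4 1';  python3 go.py 621 141.1 161.8 7; python3 w.py cream_stone 131 pics/w5.png
```

```text
time: 18.38
tcp_pos: [620.3, 140.2, 135.1]
tool_rot: [[-0.95, 0.313, -0.003], [0.313, 0.95, -0.0], [0.003, -0.001, -1.0]]
contact_force: [1.3, 0.2, -3.5]
gripper_width: 41.1
grip_force: 63.3
now [620.3 140.2 135.1] yaw 161.7 q6 23.7 q1 5.4 t 18.3833 w 41.1
shift m [-0.0008  0.0012  0.1281]
turn 0 [-0.08 -0.18 -0.06]
turn 180 [-2.8000e-01  1.3000e-01  1.7994e+02]
wrist cream_stone 0.67 [622.4 141.1] deg 162.1 IoU 0.905
```

View pics/w5.png

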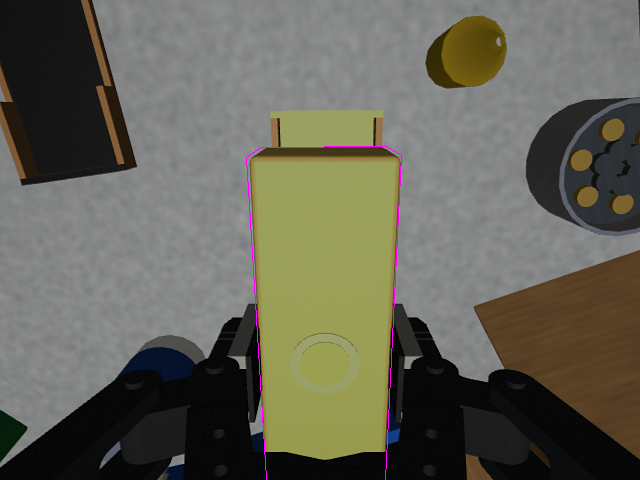

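The cream stone (325,300) is in line with its tray, whose end shows at (327,128). A carton flap shows at (475,305), so I'll check its distance before going down.

Run:
```python
from h import *
s=robot.observe(); f=grab_frame("wrist"); T=np.eye(4); T[:3,:3]=s["tool_rot"]; T[:3,3]=s["tcp_pos"]; E=T@f["T_tool_cam"]
print("cam",E[:3,3].round())
g=grab_frame("top")
for z in (0,40,80,120): print(z,back((475,305),z,f["camera_matrix"],E).round(),back((240,107),z,g["camera_matrix"],g["extrinsics"]).round(), "bottle",back((313,140),z,g["camera_matrix"],g["extrinsics"]).round())
```

```text
cam [551. 165. 281.]
0 [713. 226.   0.] [780. 175.   0.] bottle [703.  -2.   0.]
40 [690. 218.  40.] [767. 170.  40.] bottle [692.  -2.  40.]
80 [667. 209.  80.] [755. 165.  80.] bottle [682.  -2.  80.]
120 [644. 200. 120.] [743. 160. 120.] bottle [672.  -2. 120.]
```

```bash
python3 -m jog '-0.001 0.001 0.03 0 0 0 1;-0.001 0.001 0.065 0 0 0 1;-0.001 0.001 0.09 0 0 0 1;-0.001 0.001 0.105 0 0 0 1;-0.001 0.001 0.114 0 0 0 1;-0.001 0.001 0.12 0 0 0 1;-0.001 0.001 0.1235 0 0 0 1;-0.001 0.001 0.1255 0 0 0 1;-0.001 0.001 0.127 0 0 0 1;-0.001 0.001 0.1275 0 0 0 1;-0.001 0.001 0.128 0 0 0 1;-0.001 0.001 0.128 0 0 0 1'
```

```text
time: 19.58
tcp_pos: [623.1, 141.5, 8.9]
tool_rot: [[-0.95, 0.312, 0.001], [0.312, 0.95, 0.0], [-0.001, 0.001, -1.0]]
contact_force: [-2.9, -0.6, 4.4]
gripper_width: 41.0
grip_force: 64.6
```

```bash
python3 -m jog '0 0 0 0 0 0 1;0 0 0 0 0 0 -1;0 0 0 0 0 0 -1;0 0 0 0 0 0 -1;0 0 0 0 0 0 -1;0 0 0 0 0 0 -1;0 0 0 0 0 0 -1;0 0 -0.005 0 0 0 -1;0 0 -0.03 0 0 0 -1;0 0 -0.07 0 0 0 -1;0 0 -0.11 0 0 0 -1;0 0 -0.15 0 0 0 -1;0 0 -0.18 0 0 0 -1;0 0 -0.18 0 0 0 -1;0 0 -0.18 0 0 0 -1'; python3 w.py cream_stone 3 ; python3 go.py 637.3 -147.7 30.8 180
```

```text
time: 20.83
tcp_pos: [623.5, 141.6, 189.9]
tool_rot: [[-0.95, 0.312, 0.004], [0.312, 0.95, 0.0], [-0.003, 0.001, -1.0]]
contact_force: [-0.0, -0.0, -0.7]
gripper_width: 85.3
grip_force: 0.0
wrist cream_stone 0.77 [625.  142.1] deg 161.8 IoU 0.969
wrist cream_stone 0.37 [612.9 169.9] deg -1.8 IoU 0.222
now [622.3 141.5 187.2] yaw 161.8 q6 23.7 q1 5.5 t 20.9333 w 85.3
shift m [-0.1045 -0.27    0.0073]
turn 0 [-6.0000e-02 -0.0000e+00  1.3102e+02]
turn 180 [  0.    -0.05 -48.98]
```

```bash
python3 -m jog '-0.015 -0.039 0.007 0 0 -7 -1;-0.03 -0.077 0.007 0 0 -14 -1;-0.045 -0.116 0.007 0 0 -21 -1;-0.06 -0.154 0.007 0 0 -28 -1;-0.075 -0.193 0.007 0 0 -35 -1;-0.09 -0.231 0.007 0 0 -42 -1;-0.104 -0.27 0.007 0 0 -49 -1;-0.104 -0.27 0.007 0 0 -49 -1;-0.104 -0.27 0.007 0 0 -49 -1;-0.104 -0.27 0.007 0 0 -49 -1;-0.104 -0.27 0.007 0 0 -49 -1;-0.104 -0.27 0.007 0 0 -49 -1'; python3 w.py green_stone 30; python3 go.py 637.3 -147.7 30.8 34
```

```text
time: 21.93
tcp_pos: [637.1, -146.0, 180.5]
tool_rot: [[-0.858, -0.513, -0.001], [-0.513, 0.858, 0.0], [0.0, 0.001, -1.0]]
contact_force: [-0.8, 0.6, 0.3]
gripper_width: 85.5
grip_force: 0.0
wrist green_stone 0.64 [ 639.7 -147.8] deg 30.1 IoU 0.977
now [ 637.3 -146.2  180.8] yaw -149.1 q6 -50.9 q1 -20.1 t 22.0333 w 85.4
shift m [ 0.0007 -0.0013  0.1468]
turn 0 [ 0.0000e+00  1.0000e-02 -1.7992e+02]
turn 180 [ 0.01 -0.    0.08]
```

```bash
python3 -m jog '0 -0.002 0.04 0 0 0.5 -1;0 -0.002 0.08 0 0 0.5 -1;0 -0.002 0.115 0 0 0.5 -1;0 -0.002 0.133 0 0 0.5 -1;0 -0.002 0.142 0 0 0.5 -1;0 -0.002 0.147 0 0 0.5 -1;0 -0.002 0.147 0 0 0.5 -1;0 -0.002 0.147 0 0 0.5 1;0 -0.002 0.147 0 0 0.5 1;0 -0.002 0.147 0 0 0.5 1;0 -0.002 0.147 0 0 0.5 1;0 -0.002 0.147 0 0 0.5 1;0 -0.002 0.147 0 0 0.5 1;0 -0.002 0.147 0 0 0.5 1;0 -0.002 0.145 0 0 0.5 1;0 -0.002 0.13 0 0 0.5 1;0 -0.002 0.1 0 0 0.5 1;0 -0.002 0.06 0 0 0.5 1;0 -0.002 0.03 0 0 0.5 1;0 -0.002 0.03 0 0 0.5 1' 60; python3 go.py 519.5 -379.7 18.6 150
```

```text
time: 23.7
tcp_pos: [640.4, -150.0, 157.2]
tool_rot: [[-0.863, -0.505, 0.008], [-0.505, 0.863, -0.003], [-0.005, -0.006, -1.0]]
contact_force: [1.2, -0.2, -3.7]
gripper_width: 40.8
grip_force: 62.0
now [ 640.4 -150.   157.2] yaw -149.7 q6 -50.6 q1 -20.3 t 23.7 w 40.8
shift m [ 0.2203 -0.1372  0.0069]
turn 0 [  -0.5    -0.5  -168.28]
turn 180 [-0.34  0.34 11.72]
```

```bash
python3 -m jog '0.008 -0.005 0 0 0 0 1;0.026 -0.017 0 0 0 1 1;0.048 -0.03 0 0 0 2 1;0.07 -0.045 0 0 0 3 1;0.092 -0.059 0 0 0 4 1;0.114 -0.073 0 0 0 5 1;0.136 -0.087 0 0 0 7 1;0.158 -0.1 0 0 0 9 1;0.18 -0.114 0 0 0 11 1;0.2 -0.127 0 0 0 11.7 1;0.213 -0.136 0 0 0 11.7 1;0.22 -0.14 0 0 0 11.7 1;0.22 -0.14 0.01 0 0 11.7 1;0.22 -0.14 0.015 0 0 11.7 1;0.22 -0.14 0.015 0 0 11.7 1'; python3 go.py 519.5 -379.7 18.6 8; python3 w.py green_stone 132 pics/w6.png
```

```text
time: 24.95
tcp_pos: [518.8, -379.5, 133.8]
tool_rot: [[-0.947, -0.32, -0.002], [-0.32, 0.947, 0.002], [0.001, 0.003, -1.0]]
contact_force: [0.4, 0.7, -3.9]
gripper_width: 40.8
grip_force: 61.8
now [ 518.8 -379.5  133.8] yaw -161.3 q6 -62.1 q1 -43.5 t 24.95 w 40.8
shift m [-0.0007 -0.0007  0.1258]
turn 0 [ 1.0000e-01  2.5000e-01 -1.7992e+02]
turn 180 [ 0.16 -0.06  0.08]
wrist green_stone 0.59 [ 520.  -378.6] deg 17.9 IoU 0.89
```

View pics/w6.png

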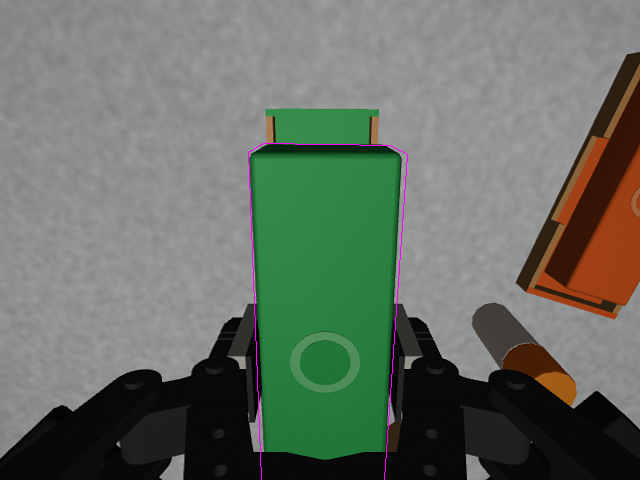

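The green stone (325,300) is in line with its tray, whose end shows at (322,128). The glue bottle at (530,350) is about 80 mm clear of the fingers. Lowering.

```bash
python3 -m jog '-0.001 -0.001 0.03 0 0 0 1;-0.001 -0.001 0.065 0 0 0 1;-0.001 -0.001 0.09 0 0 0 1;-0.001 -0.001 0.105 0 0 0 1;-0.001 -0.001 0.114 0 0 0 1;-0.001 -0.001 0.12 0 0 0 1;-0.001 -0.001 0.123 0 0 0 1;-0.001 -0.001 0.1245 0 0 0 1;-0.001 -0.001 0.1255 0 0 0 1;-0.001 -0.001 0.126 0 0 0 1;-0.001 -0.001 0.1265 0 0 0 1;-0.001 -0.001 0.1265 0 0 0 1'
```

```text
time: 26.05
tcp_pos: [520.4, -381.9, 9.7]
tool_rot: [[-0.948, -0.319, 0.0], [-0.319, 0.948, -0.0], [-0.0, -0.001, -1.0]]
contact_force: [-0.8, -0.8, -3.4]
gripper_width: 40.8
grip_force: 61.6
```

```bash
python3 -m jog '0 0 0.0005 0 0 0 1;0 0 0.001 0 0 0 1;0 0 0.0015 0 0 0 1;0 0 0.0015 0 0 0 1'
```

```text
time: 26.38
tcp_pos: [520.3, -381.8, 8.1]
tool_rot: [[-0.948, -0.319, 0.0], [-0.319, 0.948, -0.0], [-0.0, -0.0, -1.0]]
contact_force: [-0.9, 0.2, 1.5]
gripper_width: 40.8
grip_force: 62.2
```

```bash
python3 -m jog '0 0 0 0 0 0 1;0 0 0 0 0 0 -1;0 0 0 0 0 0 -1;0 0 0 0 0 0 -1;0 0 0 0 0 0 -1;0 0 0 0 0 0 -1;0 0 0 0 0 0 -1;0 0 -0.005 0 0 0 -1;0 0 -0.03 0 0 0 -1;0 0 -0.07 0 0 0 -1;0 0 -0.11 0 0 0 -1;0 0 -0.15 0 0 0 -1;0 0 -0.16 0 0 0 -1;0 0 -0.16 0 0 0 -1;0 0 -0.16 0 0 0 -1'; python3 w.py green_stone 3 ; python3 go.py 638.8 -147.3 158.6 165
```

```text
time: 27.63
tcp_pos: [520.4, -381.9, 168.1]
tool_rot: [[-0.948, -0.319, 0.001], [-0.319, 0.948, -0.001], [-0.001, -0.001, -1.0]]
contact_force: [-1.1, 0.3, -1.7]
gripper_width: 85.2
grip_force: 0.0
wrist green_stone 0.86 [ 521.2 -380.9] deg 18.3 IoU 0.979
now [ 519.8 -381.4  166.5] yaw -161.4 q6 -62.1 q1 -43.5 t 27.7333 w 85.4
shift m [-0.1875  0.1838  0.0016]
turn 0 [ 0.07 -0.08 40.02]
turn 180 [ 1.1000e-01  9.0000e-02 -1.3998e+02]
```

```bash
python3 -m jog '-0.025 0.024 0.002 0 0 5 -1;-0.05 0.049 0.002 0 0 10 -1;-0.075 0.073 0.002 0 0 15 -1;-0.1 0.098 0.002 0 0 20 -1;-0.125 0.122 0.002 0 0 26 -1;-0.15 0.147 0.002 0 0 32 -1;-0.175 0.171 0.002 0 0 38 -1;-0.1875 0.184 0.002 0 0 40 -1;-0.1875 0.184 0.002 0 0 40 -1;-0.1875 0.184 0.002 0 0 40 -1;-0.1875 0.184 0.002 0 0 40 -1;-0.1875 0.184 0.002 0 0 40 -1'; python3 w.py charcoal_stone 0 pics/w7.png; python3 go.py 638.8 -147.3 158.6 4
```

```text
time: 28.73
tcp_pos: [638.6, -148.5, 165.2]
tool_rot: [[-0.931, 0.365, -0.001], [0.365, 0.931, 0.0], [0.001, -0.0, -1.0]]
contact_force: [0.2, -0.3, 0.4]
gripper_width: 85.3
grip_force: 0.0
wrist charcoal_stone 0.71 [ 641.2 -148.8] deg 157.3 IoU 0.98
now [ 638.8 -148.5  165.6] yaw 158.6 q6 1.2 q1 -20.2 t 28.8333 w 85.3
shift m [0.0003 0.0012 0.1616]
turn 0 [-0.01 -0.02 -0.03]
turn 180 [-3.0000e-02  1.0000e-02  1.7997e+02]
```

View pics/w7.png

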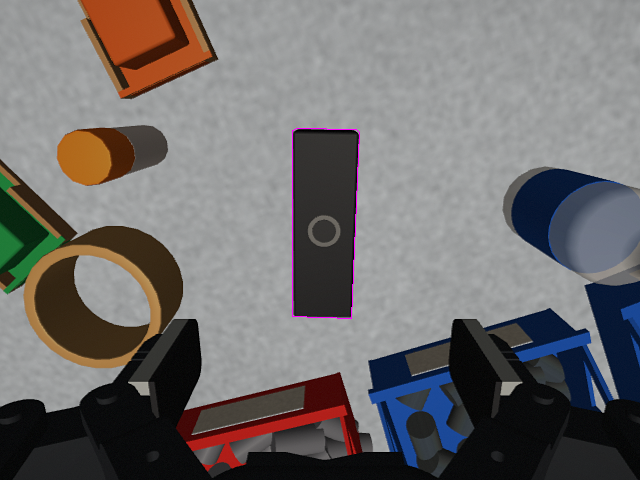

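The charcoal stone (325,223) lies alone between the fingers, clear of the tape ring (105,295) and the bins. Gripping it.

```bash
python3 -m jog '-0.001 0.001 0.04 0 0 0.7 -1;-0.001 0.001 0.08 0 0 0.7 -1;-0.001 0.001 0.12 0 0 0.7 -1;-0.001 0.001 0.145 0 0 0.7 -1;-0.001 0.001 0.156 0 0 0.7 -1;-0.001 0.001 0.161 0 0 0.7 -1;-0.001 0.001 0.161 0 0 0.7 -1;-0.001 0.001 0.161 0 0 0.7 1;-0.001 0.001 0.161 0 0 0.7 1;-0.001 0.001 0.161 0 0 0.7 1;-0.001 0.001 0.161 0 0 0.7 1;-0.001 0.001 0.161 0 0 0.7 1;-0.001 0.001 0.161 0 0 0.7 1;-0.001 0.001 0.161 0 0 0.7 1;-0.001 0.001 0.159 0 0 0.7 1;-0.001 0.001 0.14 0 0 0.7 1;-0.001 0.001 0.1 0 0 0.7 1;-0.001 0.001 0.06 0 0 0.7 1;-0.001 0.001 0.03 0 0 0.7 1;-0.001 0.001 0.03 0 0 0.7 1' 60; python3 -m jog '0 0 0 0 0 0 1;0 0 0 0 0 0 1'; python3 go.py 461.8 19.5 169.9 135
```

```text
time: 30.5
tcp_pos: [642.8, -147.7, 142.5]
tool_rot: [[-0.927, 0.376, 0.008], [0.376, 0.927, -0.003], [-0.009, 0.0, -1.0]]
contact_force: [1.5, 0.0, -3.7]
gripper_width: 40.9
grip_force: 62.3
time: 30.67
tcp_pos: [639.9, -146.7, 134.7]
tool_rot: [[-0.927, 0.376, -0.001], [0.376, 0.927, 0.001], [0.002, 0.0, -1.0]]
contact_force: [-0.2, 0.1, -4.3]
gripper_width: 40.8
grip_force: 62.2
now [ 639.9 -146.7  134.7] yaw 157.9 q6 2.1 q1 -20.0 t 30.6667 w 40.8
shift m [0.2275 0.0871 0.    ]
turn 0 [ 1.000e-02 -9.000e-02 -1.198e+01]
turn 180 [-1.3000e-01 -1.0000e-02  1.6802e+02]
```

```bash
python3 -m jog '0.008 0.003 0 0 0 0 1;0.026 0.01 0 0 0 -1 1;0.05 0.019 0 0 0 -2 1;0.075 0.029 0 0 0 -4 1;0.1 0.038 0 0 0 -6 1;0.125 0.048 0 0 0 -8 1;0.15 0.057 0 0 0 -10 1;0.175 0.067 0 0 0 -12 1;0.2 0.077 0 0 0 -12 1;0.218 0.083 0 0 0 -12 1;0.2275 0.087 0 0 0 -12 1;0.2275 0.087 0 0 0 -12 1;0.2275 0.087 0 0 0 -12 1'; python3 go.py 461.8 19.5 169.9 8; python3 w.py charcoal_stone 130 pics/w8.png
```

```text
time: 31.75
tcp_pos: [462.2, 19.3, 135.4]
tool_rot: [[-0.985, 0.174, -0.0], [0.174, 0.985, -0.0], [0.0, -0.0, -1.0]]
contact_force: [0.5, -0.2, -2.8]
gripper_width: 41.1
grip_force: 62.1
now [462.2  19.3 135.4] yaw 170.0 q6 2.3 q1 -7.7 t 31.75 w 41.1
shift m [3.000e-04 1.000e-04 1.274e-01]
turn 0 [-0.01 -0.02  0.05]
turn 180 [ 4.0000e-02 -1.0000e-02 -1.7995e+02]
wrist charcoal_stone 0.72 [463.4  20.5] deg 169.9 IoU 0.908
wrist charcoal_stone 0.7 [ 426.8 -151.8] deg 89.6 IoU 0.941
```

View pics/w8.png

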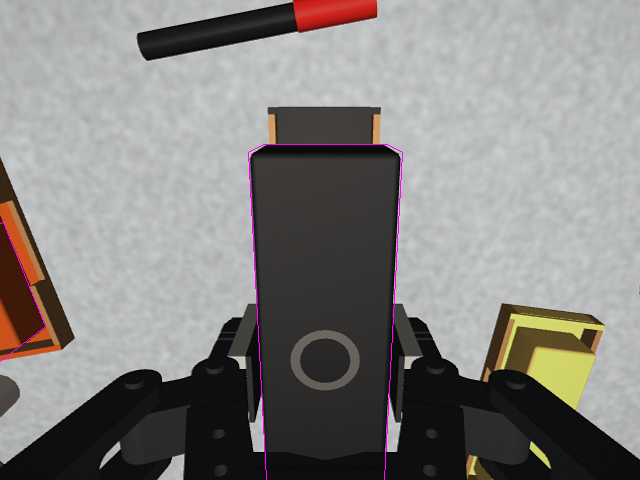

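The charcoal stone (325,300) is in line with its tray, whose end shows at (324,126). Lowering.

```bash
python3 -m jog '0 0 0.03 0 0 0 1;0 0 0.065 0 0 0 1;0 0 0.09 0 0 0 1;0 0 0.106 0 0 0 1;0 0 0.115 0 0 0 1;0 0 0.121 0 0 0 1;0 0 0.124 0 0 0 1;0 0 0.1255 0 0 0 1;0 0 0.1265 0 0 0 1;0 0 0.127 0 0 0 1;0 0 0.1275 0 0 0 1;0 0 0.1275 0 0 0 1'
```

```text
time: 32.85
tcp_pos: [462.9, 19.0, 9.3]
tool_rot: [[-0.985, 0.175, 0.002], [0.175, 0.985, -0.001], [-0.002, -0.0, -1.0]]
contact_force: [-4.2, -0.7, 8.9]
gripper_width: 41.3
grip_force: 63.6
```

```bash
python3 -m jog '0 0 0 0 0 0 1;0 0 0 0 0 0 -1;0 0 0 0 0 0 -1;0 0 0 0 0 0 -1;0 0 0 0 0 0 -1;0 0 0 0 0 0 -1;0 0 0 0 0 0 -1;0 0 -0.005 0 0 0 -1;0 0 -0.03 0 0 0 -1;0 0 -0.07 0 0 0 -1;0 0 -0.11 0 0 0 -1;0 0 -0.15 0 0 0 -1;0 0 -0.19 0 0 0 -1;0 0 -0.22 0 0 0 -1;0 0 -0.22 0 0 0 -1'; python3 -m jog '0.01 0.04 0 0 0 0 -1;0.03 0.08 0 0 0 0 -1;0.05 0.12 0 0 0 0 -1;0.07 0.16 0 0 0 0 -1;0.1 0.2 0 0 0 0 -1;0.13 0.24 0 0 0 0 -1;0.16 0.28 0 0 0 0 -1;0.19 0.32 0 0 0 0 -1;0.22 0.36 0 0 0 0 -1;0.24 0.4 0 0 0 0 -1;0.24 0.4 0 0 0 0 -1;0.24 0.4 0 0 0 0 -1'
cat > v.py <<'E'
from h import *
f=grab_frame("top"); K,E=f["camera_matrix"],f["extrinsics"]; ov=f["color"].copy()
for n in "charcoal green cream orange blue".split():
    for r in silhouettes("top",n+"_stone")[:2]:
        if r["p"]<.3: continue
        p,s=fit(r["region"],3,ST,K,E); print(n,round(r["p"],2),p[:2].round(1),round(np.degrees(p[2]),1),round(s,3))
        cv2.polylines(ov,[cv2.convexHull(proj(corners(*p,3,ST),K,E).astype(np.float32)).round().astype(int)],1,(255,0,255),1)
cv2.imwrite("pics/end.png",cv2.resize(ov[110:400,110:510],(800,580)))
E
python3 v.py
```

```text
time: 34.1
tcp_pos: [464.3, 19.0, 234.1]
tool_rot: [[-0.985, 0.175, 0.008], [0.175, 0.985, -0.001], [-0.008, 0.0, -1.0]]
contact_force: [-0.4, 0.1, 0.5]
gripper_width: 85.4
grip_force: 0.0
time: 35.1
tcp_pos: [293.6, 458.9, 227.9]
tool_rot: [[-0.985, 0.172, -0.001], [0.172, 0.985, 0.001], [0.001, 0.001, -1.0]]
contact_force: [0.4, -0.3, -0.5]
gripper_width: 85.4
grip_force: 0.0
charcoal 0.76 [462.7  19.6] 171.0 0.917
charcoal 0.64 [495.4 389.8] -4.3 0.954
green 0.97 [ 519.1 -380.7] 18.9 0.93
cream 0.87 [624.1 141. ] 161.3 0.958
orange 0.67 [ 432.9 -209. ] 2.5 0.906
blue 0.64 [495.1 389.8] -3.7 0.94
```

View pics/end.png

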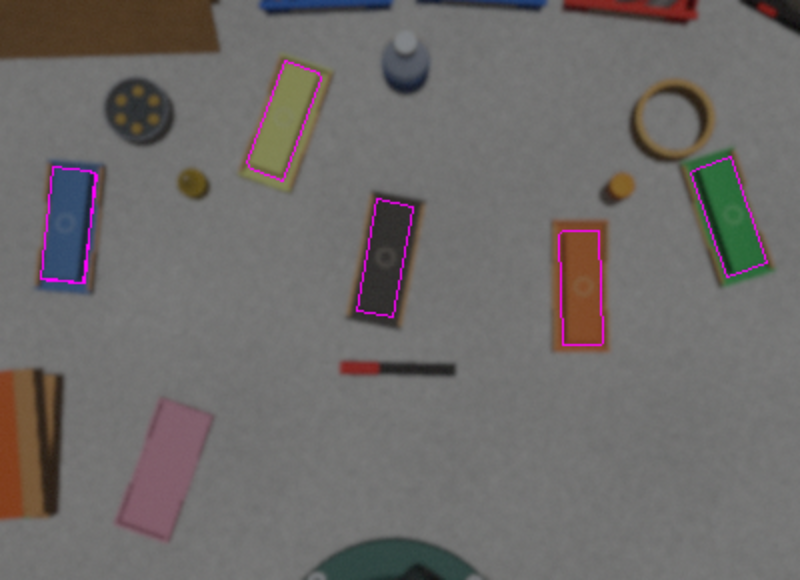

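All five stones lie inside their trays: blue (68,225), cream (285,120), charcoal (385,257), orange (582,288), green (730,215). Each is within about 3 mm and 1.5° of its box, so I'm handing in.

```bash
python3 -c "
from cell import ticket
print(ticket.sign_off())"
```

```text
the job is handed in; nothing more can be done
None
```

All five stones were laid flat in the boxes of their own colours and released, measured within about 3 mm of centre in the last top picture. I handed the job in at about 35 s of the 128 s allowed; the sign-off returned no verdict.

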